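# Screw the cover onto a centrifuge rotor

## Task

Screw the loose metal rotor cover onto the rotor of the open centrifuge: set it level on the threaded spindle, turn it backwards (anticlockwise from above) until you feel it drop into its thread start, then turn it clockwise until it is drawn fully down and snug, and let go. Never force the thread: if the cover stops turning while it still sits high, back it off instead. Leave the other things on the bench where they are.

Things in the scene. Friction and masses are not known exactly. Their poses are not given: they have to be found in the camera images.
- cover: Loose rotor cover: aluminium disc 126 mm across with a round boss (53 mm) carrying a black bar knob. Origin: axis, centre of the sleeve's foot, on which it rests on the bench; z up. Heights above it: disc 14 to 17, top of boss 30, bar 30 to 58 mm. Sleeve 49 mm outside, 41 inside. About 0.24 kg. First set on the spindle it rides on the threads with its origin 11 to 20 mm above hub.
- knob (a point): Middle of the cover's bar knob, 44 mm above the cover's origin, axes as the cover. The bar is 50 mm long along x, 12 mm thick along y and 28 mm high, with flat sides: grip it across y, fingertips just above the boss (which ends 14 mm below this point).
- lugs (a point): Point on the cover's axis, 2.6 mm above its origin, level with the three round-nosed lugs inside its sleeve: 4.4 mm thick, 120 degrees apart, reaching in to 13 mm from the axis. Axes as the cover.
- hub (a point): Point on the rotor spindle's vertical axis at the flat top of the hub, 135 mm above the bench; z up. Cover origin heights above it: 3 mm fully home, 6 mm dropped into the thread start (about 4 if pressed lightly), 11 to 15 riding on the flights, 19 on the stop ribs.
- spindle_tip (a point): Coned tip of the spindle, a steel post 23 mm across, 27 mm above hub. Round the post is a right-hand three-start interrupted thread, 38 mm across: three short flights with gaps between, each with an upright stop rib at its low, clockwise end. The rotor stopped at an unknown angle, so the gaps are not given. A cover turned clockwise while riding jams on the ribs at about 11 mm.
- stop_top (a point): Axis point level with the ribs' tops, 19 mm above hub. Backed anticlockwise the riding cover climbs up to 4 mm; within 1.9 rad its lugs fall off the flight starts and, let down or pressed with 3 to 8 N, it drops from 15 to 6 mm above hub. A drop from 19 to 11 is only the lugs leaving the ribs: keep backing. In the gap it has 0.28 rad of play; then ribs stop further backing.
- seal_top (a point): Axis point level with the top of the springy rubber seal on the hub, 6 mm above hub. Turned clockwise from the gap the lugs go under the flights and draw the cover 3 mm down onto the seal (3 N rising to 8 N; moment under 0.3 N m) until the ribs stop it after 1.2 to 1.7 rad and the moment rises sharply: stop at 0.3 to 0.6 N m. It stays so when let go.
- rotor_rim (a point): Axis point level with the rotor's rim, 16 mm above hub; the cover's disc lies on the rim when home. The aluminium rotor, 128 mm across, with small tubes round the spindle, is held fast by its brake. Its thread is spoilt by more than 70 N between cover and rotor (about 0.9 N m at a stop).
- centrifuge: Open bench centrifuge, fixed: cream round housing 260 mm across on a dark base with a white dial panel; round mouth 166 mm across, rim 160 mm above the bench, the rotor inside. Origin: on the bench under the spindle's axis; the panel looks along its own -x.
- housing_lid: Lift-off lid of the centrifuge housing, lying on the bench, salmon plastic, 186 mm across, 43 mm high with its round black knob; not needed, leave it. Origin: centre of its underside.
- beaker: Empty glass beaker, 74 mm across, 92 mm high; leave it. Origin: centre of its foot.
- amber_bottle: Amber glass bottle with a white cap, 48 mm across, 110 mm high; leave it. Origin: centre of its foot.
- stain_jar: Dark jar with a salmon screw lid, 55 mm across, 50 mm high; leave it. Origin: centre of its foot.
- slide_box: Small carton of microscope slides, 82 x 30 x 28 mm; leave it. Origin: centre of its underside.
- tube_rack: White rack 90 x 160 x 56 mm with five stoppered tubes up to 88 mm; leave it. Origin: centre of its underside.
- vial: Small glass vial with a white cap, 23 mm across, 42 mm high; leave it. Origin: centre of its foot.

How it is judged:
By the outcome, as a careful person would: the job done as asked, in the order asked, and still so for the second after the job is handed in, with the robot touching nothing.
It also fails if it takes over 67 s, if anything falls off the work surface, if the arm or the gripper's body presses on something with over 40 N, if the wrist force passes 120 N, or if a joint passes its speed limit or range.

## Robot

A 6-joint arm with a two-finger parallel gripper is mounted at the origin on the work surface. World frame = base frame: x ahead of the robot, y to its left, z up, the work surface at z = 0. Lengths are in m, angles in degrees, forces in N, time in s.
With the tool pointing down it reaches from about 0.3 to 0.75 m from the base axis. Payload 8.5 kg.
Tool frame: the origin (TCP) lies midway between the tips of the shut fingers; the grasp point (between the pads) lies 19 mm behind it; y points along the fingers, x is the direction in which the jaws open and shut, and the axes are right-handed (so a half turn about y gives the same grasp; the last joint's range is limited). The gripper opens to 85 mm and grips with 20 to 120 N. Pads are 22 mm wide; open, the fingers measure 114 mm over their backs; the gripper's body (76 mm by 85 mm) begins 54 mm behind the grasp point. The pads swing forward as they close: fully open they stand 13 mm farther back than shut.
Start: joints at [-86.706, 21.807, 74.336, -0, 83.858, -12.336], TCP at [0.148, -0.53, 0.231] pointing down, gripper open.
Joint ranges: [-178.18, 178.18], [-50.72, 133.34], [12.68, 142.11], [-81.47, 261.47], [9.98, 163.14], [-165.26, 165.26]. Speed limits (degrees/s): [136.94, 136.94, 180, 180, 180, 180].

## Interface

Orientations are given as a 3x3 rotation matrix whose columns are the frame's x, y, z axes.
In Python, from rig import env gives the robot as it stands.
- The arm moves only by the tool carry_out, never from a script. Its argument "plan" is a list of rows, each a list of 3 entries, a list of its own where there are three numbers: the shift along the tool's x, y, z in m, then the turn, a rotation vector about the tool's x, y, z in degrees, then the finger opening in m, from 0 to 0.0854. In form: [[[dx, dy, dz], [ax, ay, az], jaw], ...]. A call has 1 to 8 rows; each row shifts and turns the commanded pose from where the row before left it, along the tool's axes as they then stand; what a row does not reach is not made up. A row lasts 1/8 s, in which the tool goes at most 62.5 mm and 10.7 degrees, less where a joint would pass 70% of its speed; a pose out of reach is approached as far as the arm can. A call is refused whole if a number of a shift passes 0.0625 or a number of a turn 10.7, either way. A call with a gripper value outside its range is refused whole. The fingers move at their own pace and stop on an object; "force" is the grip in N (left out, the last holds). Time passes only in rows, so rows that do not move let the fingers close. It gives the time, the measured TCP pose, the force and the opening at its end, in the units of the state.
- env.observe(): the state, without advancing time (a new reading comes with each control period).
- env.get_image(name): name is "scene" or "top"; returns a dict with "image" (480x640x3 uint8, red, green, blue), "vfov" (degrees; the focal length in pixels is half the picture's height over the tangent of half this angle, whatever the lens; pixels are square), "cx", "cy" (the principal point, pixels), "rvec" (rotation vector, rad) and "tvec" (3), from world to camera coordinates, as OpenCV has them. Camera axes: x right, y down, z forward; pixel columns grow to the right and rows downward; lengths in m; the calibration is good to about 2 mm. A picture is of the moment at which its call begins. There is no depth.
- env.close_job(): hands the job in, once; it reports no verdict.
Trained networks look in a picture, given as the dict that the camera call returned (one of the last four; its "shot" number tells which), for a name from the list of things; names that differ only in an ending like _2 or _b are one class to them, and where a whole thing is asked for, a point or a joint stands for the part that bears it (a point fixed in the world has none). Each returns a list of dicts, best first, with "conf" (0 to 1); they miss things now and then, are a little off and sometimes report something else, mostly with a low value. They report only what shows in the picture. A call takes as long as a camera call.
- env.outline_of(target, picture): "mask" (480x640 bool, what is visible of it) and "pixel" ([row, column] in pixels, amid what is visible of it).
The state is a dict: "time_s": time; "q": joint angles; "qvel": joint speeds; "joint_efforts": joint torques, N m; "position": TCP position; "tool_rot": TCP orientation; "ft_force": force on the tool from outside, world axes, zero at the start; "wrist_torque": the same for the moment, N m; "grip_width": finger opening in m.
Only numpy, scipy, OpenCV 4.12 (cv2) and the standard library are available. Lean on these libraries where they do the work, as an engineer would, in place of code of your own. Each camera call takes 0.05 s, during which the arm holds its last target.

## Working session

There is one attempt and no reset: what is moved stays moved. The work goes in short steps, Python scripts to look and compute and a tool call to move; the robot and the scene stay as the last step left them, time stands still between calls to the robot, and variables do not carry over. Pictures are saved under pics/ and viewed, and the job is handed in when it is done.

Besides the shell and the picture viewer there is one more tool, called in YAML: its name, and indented under it one key for each argument. carry_out: Moves the arm, as the interface text tells. Its arguments: {"type":"object","properties":{"plan":{"type":"array","items":{"type":"array"}},"force":{"type":"number"}},"required":["plan"]}

```bash
mkdir -p pics; ls
python3 - <<'E'
from rig import env
import cv2,numpy as np,pickle
o=env.observe(); print({k:np.round(v,3).tolist() for k,v in o.items()})
P={}
for n in ("scene","top"):
    p=env.get_image(n); cv2.imwrite(f"pics/{n}0.png",p["image"][:,:,::-1]); P[n]=p
    print(n,p["vfov"],p["cx"],p["cy"],p["rvec"],p["tvec"],p.get("shot"))
    for t in ("cover","knob","centrifuge","hub","spindle_tip"):
        try:
            r=env.outline_of(t,p)
            print(t,[(round(x["conf"],2),x["pixel"],int(x["mask"].sum())) for x in r[:3]])
            P[n,t]=r
        except Exception as e: print(t,e)
pickle.dump(P,open("p0.pkl","wb"))
E
```

```text
pics
{'time_s': 0.0, 'q': [-86.706, 21.842, 74.386, 0.001, 83.86, -12.334], 'qvel': [-0.142, -0.029, 0.083, 0.071, -0.07, 0.068], 'joint_efforts': [0.002, -44.846, -23.127, -0.0, 0.005, -0.0], 'position': [0.148, -0.529, 0.231], 'tool_rot': [[0.269, -0.0, 0.963], [-0.963, 0.002, 0.269], [-0.001, -1.0, 0.0]], 'ft_force': [-0.503, 0.183, 0.025], 'wrist_torque': [-0.0, -0.033, -0.053], 'grip_width': 0.085}
scene 43.81413036147863 315.2013138563962 235.04080094524076 [ 2.07619166  0.94613429 -0.48170656] [-0.46059739 -0.11155771  1.43071326] 1
cover [(0.8, [227.4, 332.3], 1735)]
knob [(0.88, [230.5, 333.6], 1699), (0.67, [345.0, 112.5], 21034)]
centrifuge [(0.79, [344.7, 113.2], 20954), (0.65, [309.3, 440.9], 6186)]
hub [(0.72, [342.6, 114.4], 20830)]
spindle_tip [(0.73, [343.2, 113.5], 20835), (0.53, [309.5, 441.2], 6232)]
top 56.109485684851926 318.1190773099154 236.11577041390987 [ 2.16139347 -2.1935689   0.10530551] [0.13334491 0.60075274 0.98975233] 2
cover [(0.67, [295.3, 262.6], 2493), (0.57, [155.1, 393.6], 512)]
knob [(0.7, [297.8, 260.9], 2496)]
centrifuge [(0.89, [276.6, 496.7], 12562)]
hub [(0.62, [274.5, 494.8], 12365)]
spindle_tip [(0.64, [275.9, 495.9], 12448)]
```

View pics/scene0.png

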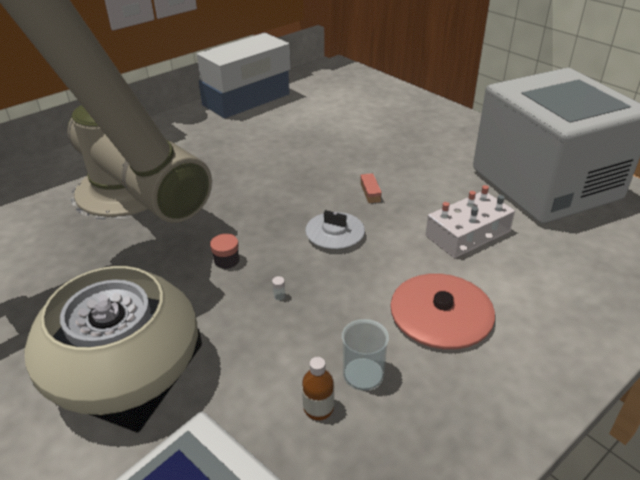

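View pics/top0.png

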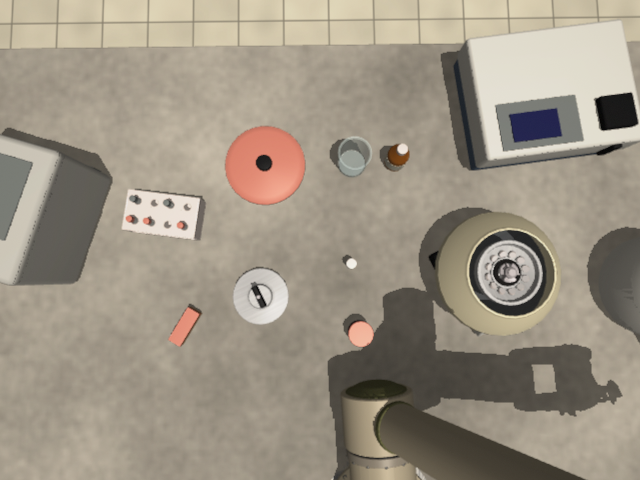

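```bash
cat > h.py <<'E'
import cv2,numpy as np,pickle
def cam(p):
    f=240/np.tan(np.radians(p["vfov"]/2)); K=np.array([[f,0,p["cx"]],[0,f,p["cy"]],[0,0,1.]])
    R=cv2.Rodrigues(np.asarray(p["rvec"],float))[0]; return K,R,np.asarray(p["tvec"],float).ravel()
def proj(p,X):
    K,R,t=cam(p); c=(R@np.atleast_2d(X).T).T+t; u=(K@c.T).T; return u[:,:2]/u[:,2:]
def back(p,uv,z):
    K,R,t=cam(p); d=R.T@np.linalg.solve(K,np.array([uv[0],uv[1],1.])); C=-R.T@t; return C+d*(z-C[2])/d[2]
def circ(c,z,r,n=120):
    a=np.linspace(0,2*np.pi,n,endpoint=False); return np.c_[c[0]+r*np.cos(a),c[1]+r*np.sin(a),np.full(n,z)]
def crop(p,c,h,s,fn,polys=()):
    im=p["image"][:,:,::-1].copy(); x0,y0=int(c[0]-h[0]),int(c[1]-h[1]); x0=max(x0,0);y0=max(y0,0)
    sub=cv2.resize(im[y0:y0+2*h[1],x0:x0+2*h[0]],None,fx=s,fy=s,interpolation=cv2.INTER_CUBIC)
    for q,col in polys:
        q=((np.asarray(q)+0.5-[x0,y0])*s*16).astype(np.int32); cv2.polylines(sub,[q.reshape(-1,1,2)],True,col,1,cv2.LINE_AA,4)
    cv2.imwrite(fn,sub)
E
python3 - <<'E'
from h import *
P=pickle.load(open("p0.pkl","rb"))
for n in("scene","top"):
    p=P[n]
    print(n, "cam", -cam(p)[1].T@cam(p)[2])
    m=P[n,"cover"][0]["mask"]; 
    c=P[n,"cover"][0]["pixel"]; print(back(p,c[::-1],0.017))
    cs,_=cv2.findContours(m.astype(np.uint8),cv2.RETR_EXTERNAL,cv2.CHAIN_APPROX_NONE); 
    e=cv2.fitEllipse(max(cs,key=len)); print("ell",e, back(p,e[0],0.017))
    m=P[n,"centrifuge"][0]["pixel"]
    for z in(0.16,0.151): print("cent",back(p,m[::-1],z))
p=P["scene"];crop(p,(105,315),(60,50),6,"pics/cs.png"); crop(p,(335,230),(40,30),8,"pics/ks.png")
p=P["top"];crop(p,(505,272),(60,50),6,"pics/ct.png"); crop(p,(260,295),(40,30),8,"pics/kt.png")
E
```

```text
scene cam [ 1.2156179  -0.41559045  0.78809466]
[0.4650699  0.25665178 0.017     ]
ell ((334.8326416015625, 229.99656677246094), (36.76214599609375, 57.85772705078125), 90.47074127197266) [0.47536178 0.25462066 0.017     ]
cent [ 0.60126655 -0.27425155  0.16      ]
cent [ 0.59246347 -0.2722263   0.151     ]
top cam [0.51034229 0.13091345 1.03957049]
[0.47158289 0.25140097 0.017     ]
ell ((260.85150146484375, 296.30804443359375), (55.06423568725586, 55.812557220458984), 63.922054290771484) [0.46939079 0.25534304 0.017     ]
cent [ 0.50623979 -0.2215633   0.16      ]
cent [ 0.50619781 -0.22516994  0.151     ]
```

View pics/cs.png

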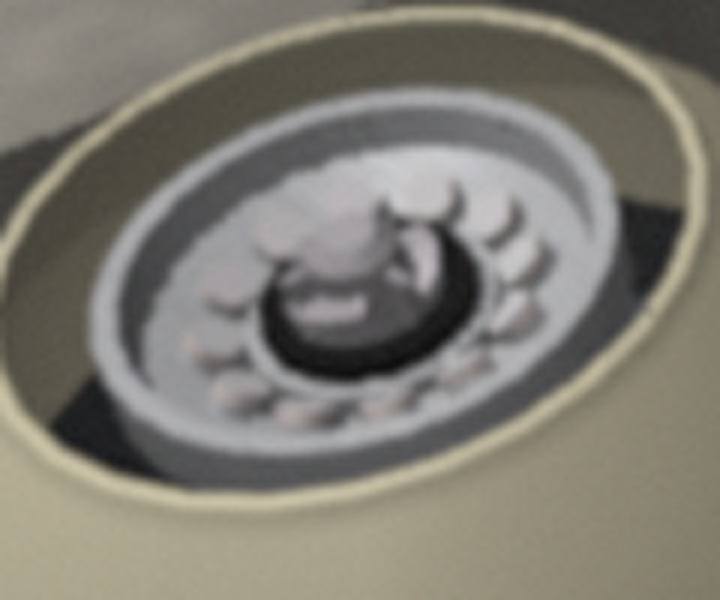

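View pics/ct.png

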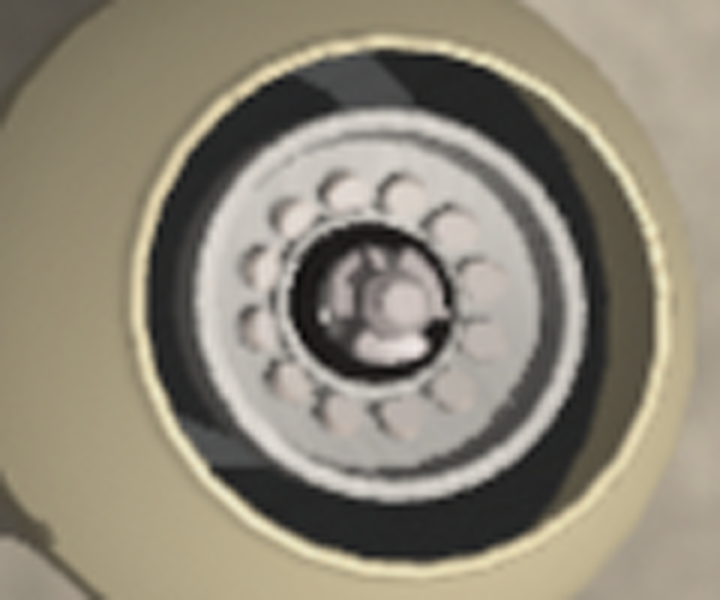

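View pics/ks.png

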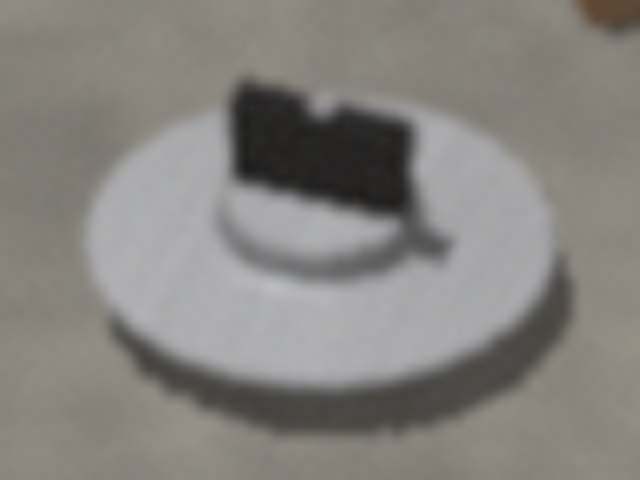

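View pics/kt.png

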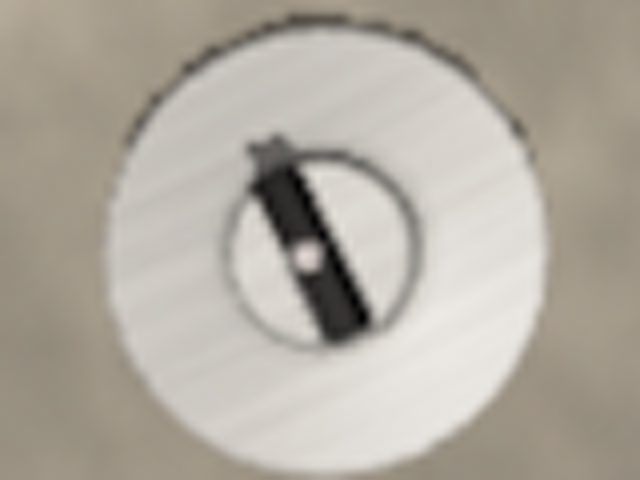

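```bash
cat >> h.py <<'E'
from scipy.optimize import minimize
from scipy.ndimage import map_coordinates,gaussian_filter
def fitc(p,c0,z,r,sgn,w=0.0015,arc=None):
    g=gaussian_filter(cv2.cvtColor(p["image"],cv2.COLOR_RGB2GRAY).astype(float),0.7)
    def cost(c):
        a=proj(p,circ(c,z,r-w)); b=proj(p,circ(c,z,r+w))
        s=lambda q:map_coordinates(g,[q[:,1],q[:,0]],order=1)
        d=(s(a)-s(b))*sgn
        return -np.mean(np.clip(d,-20,40))
    best=None
    for dx in np.arange(-.008,.0081,.002):
        for dy in np.arange(-.008,.0081,.002):
            v=cost((c0[0]+dx,c0[1]+dy))
            if best is None or v<best[0]: best=(v,(c0[0]+dx,c0[1]+dy))
    m=minimize(cost,best[1],method="Nelder-Mead",options=dict(initial_simplex=[best[1],(best[1][0]+.001,best[1][1]),(best[1][0],best[1][1]+.001)],xatol=1e-5))
    return m.x,m.fun
E
python3 - <<'E'
from h import *
P=pickle.load(open("p0.pkl","rb"))
px={"scene":dict(rim=(103.7,309.5),mouth=(102.8,307),disc=(334.5,229.4)),"top":dict(rim=(509.75,272.3),mouth=(511.3,272.7),disc=(260.4,295.6))}
geo=dict(rim=(.151,.064,1),mouth=(.160,.083,-1),disc=(.017,.063,1))
pol={"scene":[],"top":[]}
for k,(z,r,s) in geo.items():
    for n in px:
        c0=back(P[n],px[n][k],z); c,f=fitc(P[n],c0[:2],z,r,s)
        print(k,n,c0[:2].round(4),c.round(4),round(f,1)); pol[n].append((proj(P[n],circ(c,z,r)),(0,0,255)))
crop(P["scene"],(105,315),(60,50),6,"pics/cs1.png",pol["scene"]);crop(P["top"],(505,272),(60,50),6,"pics/ct1.png",pol["top"])
a=cv2.imread("pics/cs1.png");b=cv2.imread("pics/ct1.png")
cv2.imwrite("pics/f1.png",cv2.resize(np.hstack([a,b]),None,fx=.55,fy=.55))
E
```

```text
rim scene [ 0.5178 -0.2519] [ 0.515 -0.25 ] -38.6
rim top [ 0.5142 -0.2514] [ 0.5142 -0.2534] -40.0
mouth scene [ 0.5219 -0.2529] [ 0.5171 -0.2511] -39.0
mouth top [ 0.5134 -0.2505] [ 0.5134 -0.2505] -40.0
disc scene [0.4734 0.2555] [0.4719 0.2568] -18.0
disc top [0.471  0.2564] [0.4701 0.2567] -30.7
```

View pics/f1.png

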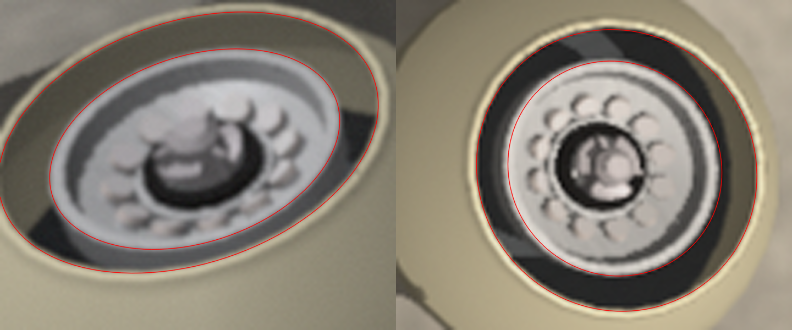

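```bash
sed -i 's/np.clip(d,-20,40)/np.clip(d,-60,150)/' h.py
python3 - <<'E'
from h import *
P=pickle.load(open("p0.pkl","rb"))
px={"scene":dict(rim=(103.7,309.5),mouth=(102.8,307),disc=(334.5,229.4)),"top":dict(rim=(509.75,272.3),mouth=(511.3,272.7),disc=(260.4,295.6))}
geo=dict(rim=(.151,.064,1),mouth=(.160,.083,-1),disc=(.017,.063,1))
pol={"scene":[],"top":[]}
for k,(z,r,s) in geo.items():
    for n in px:
        c0=back(P[n],px[n][k],z); c,f=fitc(P[n],c0[:2],z,r,s)
        print(k,n,c0[:2].round(4),c.round(4),round(f,1)); pol[n].append((proj(P[n],circ(c,z,r)),(0,0,255)))
# bar top edges: top picture, at z=0.058; ends in crop px (kt, s=8, origin 220,265)
for n,o,pts,z in (("top",(220,265),[(252,187),(297,168),(372,322),(330,343)],.058),("scene",(295,200),[(240,80),(413,122)],.058)):
    for q in pts: print(n,back(P[n],(o[0]+q[0]/8-.5,o[1]+q[1]/8-.5),z).round(4))
c=np.array([.471,.2567])
for n in px:
    for k in(0,): pass
crop(P["scene"],(105,315),(60,50),6,"pics/cs1.png",pol["scene"]);crop(P["top"],(505,272),(60,50),6,"pics/ct1.png",pol["top"])
a=cv2.imread("pics/cs1.png");b=cv2.imread("pics/ct1.png")
cv2.imwrite("pics/f2.png",cv2.resize(np.hstack([a,b]),None,fx=.55,fy=.55))
E
```

```text
rim scene [ 0.5178 -0.2519] [ 0.5154 -0.2502] -47.1
rim top [ 0.5142 -0.2514] [ 0.5145 -0.251 ] -86.2
mouth scene [ 0.5219 -0.2529] [ 0.5166 -0.2508] -55.4
mouth top [ 0.5134 -0.2505] [ 0.5143 -0.2507] -88.2
disc scene [0.4734 0.2555] [0.4719 0.2568] -18.0
disc top [0.471  0.2564] [0.4697 0.2569] -31.6
top [0.4895 0.2716 0.058 ]
top [0.4944 0.2594 0.058 ]
top [0.4528 0.2393 0.058 ]
top [0.4474 0.2507 0.058 ]
scene [0.4481 0.2499 0.058 ]
scene [0.492  0.2709 0.058 ]
```

View pics/f2.png

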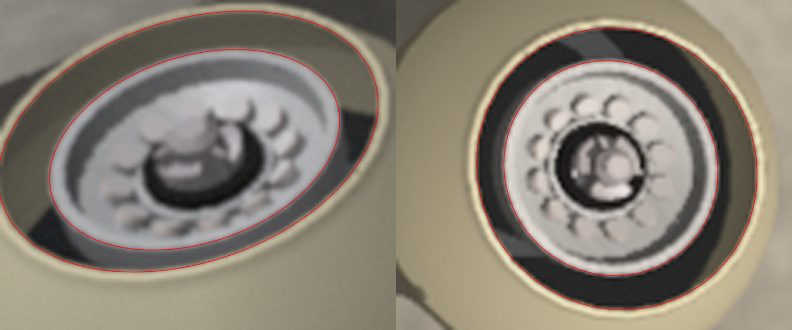

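carry_out:
  plan:
    - [[0, 0, 0], [0, -10.4, 0], 0.085]
    - [[-0.035, 0, 0.04], [0, 0, 0], 0.085]
    - [[-0.035, 0, 0.04], [0, 0, 0], 0.085]
    - [[-0.035, 0, 0.04], [0, 0, 0], 0.085]
    - [[-0.035, 0, 0.04], [0, 0, 0], 0.085]
    - [[-0.035, 0, 0.04], [0, 0, 0], 0.085]
    - [[-0.035, 0, 0.04], [0, 0, 0], 0.085]
    - [[-0.035, 0, 0.04], [0, 0, 0], 0.085]

```text
time_s: 1.6
position: [0.2926, -0.1851, 0.2316]
tool_rot: [[0.438, 0.001, 0.899], [-0.899, -0.001, 0.438], [0.001, -1.0, 0.0]]
ft_force: [-0.5, 0.3, -0.1]
grip_width: 0.0852
```

carry_out:
  plan:
    - [[-0.04, 0, 0.044], [0, 0, 0], 0.085]
    - [[-0.04, 0, 0.044], [0, 0, 0], 0.085]
    - [[-0.04, 0, 0.044], [0, 0, 0], 0.085]
    - [[-0.04, 0, 0.044], [0, 0, 0], 0.085]
    - [[-0.04, 0.02, 0.044], [0, 0, 0], 0.085]
    - [[-0.04, 0.03, 0.044], [0, 0, 0], 0.085]
    - [[-0.04, 0.03, 0.044], [0, 0, 0], 0.085]
    - [[-0.04, 0.03, 0.044], [0, 0, 0], 0.085]

```text
time_s: 2.6
position: [0.4645, 0.247, 0.1261]
tool_rot: [[0.439, 0.001, 0.898], [-0.898, 0.0, 0.439], [0.0, -1.0, 0.001]]
ft_force: [1.4, -1.1, 0.0]
grip_width: 0.0851
```

```bash
cat > st.py <<'E'
from rig import env
import numpy as np,sys
def rel(t,o=None):
    o=o or env.observe(); R=np.array(o["tool_rot"]); return R.T@(np.array(t)-o["position"])
def show():
    o=env.observe(); R=np.array(o["tool_rot"])
    print("t",round(o["time_s"],2),"p",np.round(o["position"],4),"yawx",round(float(np.degrees(np.arctan2(R[1,0],R[0,0]))),2),"tilt",np.round(R[:,1],4),"q",np.round(o["q"],1),"F",np.round(o["ft_force"],2),"M",np.round(o["wrist_torque"],3),"w",round(o["grip_width"],4)); return o
E
python3 - <<'E'
from st import *
o=show(); print(rel([.471,.2563,.034],o))
E
```

```text
t 2.6 p [0.4645 0.247  0.1261] yawx -63.95 tilt [ 8.e-04  1.e-04 -1.e+00] q [15.1 25.4 87.6 -0.  67.  79. ] F [ 1.45 -1.05  0.02] M [-0.024 -0.028 -0.006] w 0.0851
[-0.00554256  0.09212547  0.00982752]
```

carry_out:
  plan:
    - [[-0.0004, 0.02, 0.0028], [0, 0, 0], 0.085]
    - [[0, 0.02, 0], [0, 0, 0], 0.085]
    - [[0, 0.02, 0], [0, 0, 0], 0.06]
    - [[0, 0.015, 0], [0, 0, 0], 0.04]
    - [[0, 0.01, 0], [0, 0, 0], 0.03]
    - [[0, 0, 0], [0, 0, 0], 0.03]

```text
time_s: 3.35
position: [0.4662, 0.2465, 0.0416]
tool_rot: [[0.439, -0.001, 0.899], [-0.899, -0.0, 0.439], [-0.0, -1.0, -0.001]]
ft_force: [0.1, 1.0, -0.3]
grip_width: 0.0298
```

Run:
```python
from st import *
from h import *
o=show(); print(rel([.471,.2563,.034],o))
a=[]
for n,c in(("scene",(335,225)),("top",(260,295))):
    p=env.get_image(n); crop(p,c,(40,40),8,f"x{n}.png"); a.append(cv2.imread(f"x{n}.png"))
cv2.imwrite("pics/g1.png",cv2.resize(np.hstack(a),(800,400)))
```

```text
t 3.35 p [0.4662 0.2465 0.0416] yawx -63.98 tilt [-7.e-04 -2.e-04 -1.e+00] q [15.  32.2 92.8  0.  55.  79. ] F [ 0.06  1.   -0.34] M [ 0.037  0.027 -0.034] w 0.0298
[-0.00671433  0.00760135  0.00859898]
```

View pics/g1.png

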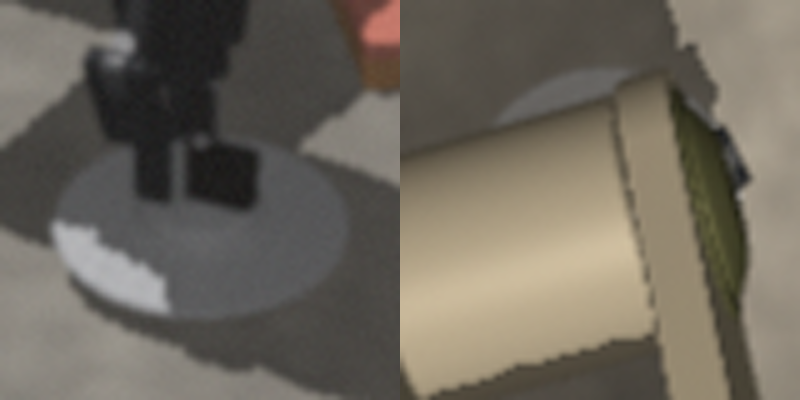

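carry_out:
  plan:
    - [[-0.0067, 0.0, 0.0086], [0, 0, 0], 0.03]
    - [[0, 0.007, 0], [0, 0, 0], 0.03]
    - [[0, 0, 0], [0, 0, 0], 0.03]

```text
time_s: 3.82
position: [0.4708, 0.2564, 0.0344]
tool_rot: [[0.439, -0.001, 0.898], [-0.898, -0.0, 0.439], [-0.0, -1.0, -0.001]]
ft_force: [0.7, -0.2, 0.8]
grip_width: 0.0299
```

Run:
```python
from st import *
from h import *
o=show(); print(rel([.471,.2563,.034],o))
p=env.get_image("scene"); crop(p,(335,225),(40,40),8,"pics/g2.png")
```

```text
t 3.83 p [0.4708 0.2564 0.0344] yawx -63.95 tilt [-1.1e-03 -3.0e-04 -1.0e+00] q [15.9 33.4 91.8 -0.  54.9 79.9] F [ 0.66 -0.23  0.75] M [ 0.018 -0.031 -0.023] w 0.0299
[0.00020487 0.0003851  0.0001752 ]
```

View pics/g2.png

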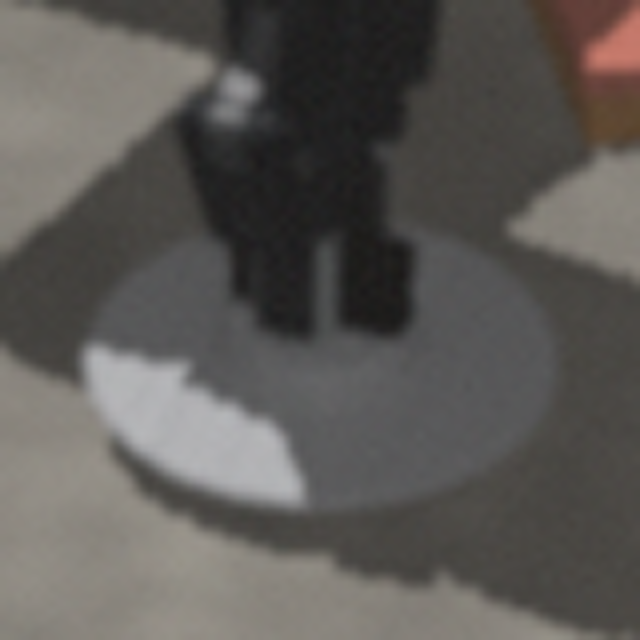

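carry_out:
  plan:
    - [[0, 0, 0], [0, 0, 0], 0.005]
    - [[0, 0, 0], [0, 0, 0], 0.005]
    - [[0, 0, 0], [0, 0, 0], 0.005]
    - [[0, 0, 0], [0, 0, 0], 0.005]
  force: 80

```text
time_s: 4.38
position: [0.4711, 0.2563, 0.0351]
tool_rot: [[0.439, 0.0, 0.899], [-0.899, -0.0, 0.439], [0.0, -1.0, 0.0]]
ft_force: [-0.3, -1.1, 1.9]
grip_width: 0.0105
```

Run:
```python
from st import *
from h import *
o=show()
```

```text
t 4.38 p [0.4711 0.2563 0.0351] yawx -63.97 tilt [ 1.e-04 -0.e+00 -1.e+00] q [15.9 33.4 91.7 -0.  54.9 79.9] F [-0.34 -1.05  1.89] M [-0.078  0.083 -0.03 ] w 0.0105
```

carry_out:
  plan:
    - [[0, -0.01, 0], [0, 0, 0], 0.005]
    - [[0, -0.03, 0], [0, 0, 0], 0.005]
    - [[0, -0.04, 0], [0, 0, 0], 0.005]
    - [[0, -0.04, 0], [0, 0, 0], 0.005]
    - [[0, -0.04, 0], [0, 0, 0], 0.005]
    - [[0, -0.035, 0], [0, 0, 0], 0.005]
    - [[0, -0.01, 0], [0, 0, 0], 0.005]
    - [[0, 0, 0], [0, 0, 0], 0.005]

```text
time_s: 5.38
position: [0.4709, 0.2563, 0.2395]
tool_rot: [[0.439, -0.001, 0.899], [-0.899, -0.0, 0.439], [-0.0, -1.0, -0.001]]
ft_force: [-0.6, -0.2, -2.4]
grip_width: 0.0104
```

Run:
```python
from st import *
from h import *
o=show()
p=env.get_image("scene"); pickle.dump(p,open("lift.pkl","wb"))
z=o["position"][2]-.0345
c=o["position"][:2]; u=proj(p,[[c[0],c[1],z+.017]])[0]
pol=[(proj(p,circ(c,z+.017,.063)),(0,0,255))]
crop(p,u,(50,45),7,"pics/g3.png",pol)
r=env.outline_of("cover",p); print([(x["conf"],x["pixel"]) for x in r])
```

```text
t 5.38 p [0.4709 0.2563 0.2395] yawx -63.97 tilt [-5.e-04 -2.e-04 -1.e+00] q [15.9 20.1 75.7 -0.  84.3 79.9] F [-0.64 -0.16 -2.43] M [-0.013 -0.053  0.038] w 0.0104
[(0.6, [309.9, 443.2])]
```

View pics/g3.png

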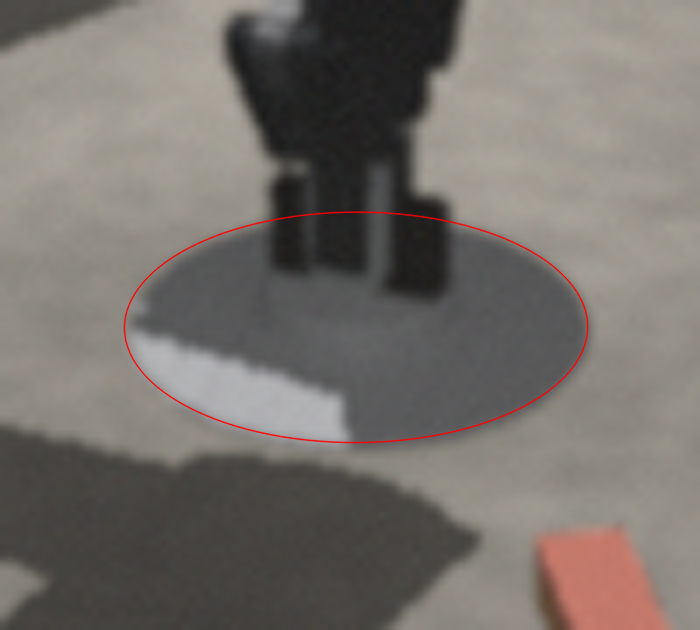

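carry_out:
  plan:
    - [[0.03, 0, -0.012], [0, 0, 0], 0.005]
    - [[0.048, 0, -0.018], [0, 0, 0], 0.005]
    - [[0.048, 0, -0.018], [0, 0, 0], 0.005]
    - [[0.048, 0, -0.018], [0, 0, 0], 0.005]
    - [[0.048, 0, -0.018], [0, 0, 0], 0.005]
    - [[0.048, 0, -0.018], [0, 0, 0], 0.005]
    - [[0.048, 0, -0.018], [0, 0, 0], 0.005]
    - [[0.048, 0, -0.018], [0, 0, 0], 0.005]

```text
time_s: 6.48
position: [0.5073, -0.1346, 0.2385]
tool_rot: [[0.439, -0.002, 0.899], [-0.899, 0.001, 0.439], [-0.002, -1.0, -0.002]]
ft_force: [1.2, 0.5, -3.2]
grip_width: 0.0104
```

carry_out:
  plan:
    - [[0.048, 0, -0.018], [0, 0, 0], 0.005]
    - [[0.03, 0, -0.014], [0, 0, 0], 0.005]
    - [[0.02, 0, -0.01], [0, 0, 0], 0.005]
    - [[0.005, 0, 0], [0, 0, 0], 0.005]
    - [[0, 0, 0], [0, 0, 0], 0.005]
    - [[0, 0, 0], [0, 0, 0], 0.005]

```text
time_s: 7.22
position: [0.5153, -0.2429, 0.24]
tool_rot: [[0.44, -0.0, 0.898], [-0.898, 0.0, 0.44], [-0.0, -1.0, 0.0]]
ft_force: [0.1, 0.6, -2.6]
grip_width: 0.0104
```

Run:
```python
from st import *
from h import *
o=show(); print(rel([.5148,-.2508,.2395],o))
```

```text
t 7.22 p [ 0.5153 -0.2429  0.24  ] yawx -63.89 tilt [-0.e+00  3.e-04 -1.e+00] q [-37.1  23.5  70.2   0.   86.3  26.7] F [ 0.05  0.59 -2.61] M [ 0.039 -0.009  0.018] w 0.0104
[ 0.00685315  0.00052881 -0.00391466]
```

Adjust, come down to just above the spindle tip, and look.

carry_out:
  plan:
    - [[0.0069, 0, -0.0039], [0, 0, 0], 0.005]
    - [[0, 0.02, 0], [0, 0, 0], 0.005]
    - [[0, 0.015, 0], [0, 0, 0], 0.005]
    - [[0, 0, 0], [0, 0, 0], 0.005]

```text
time_s: 7.72
position: [0.5143, -0.2517, 0.2039]
tool_rot: [[0.439, -0.002, 0.899], [-0.899, 0.002, 0.439], [-0.002, -1.0, -0.001]]
ft_force: [-0.8, -0.8, -2.4]
grip_width: 0.0106
```

Run:
```python
from st import *
from h import *
o=show(); print(rel([.5148,-.2508,.2395],o))
a=[]
for n in("scene","top"):
    p=env.get_image(n); pickle.dump(p,open(f"hub_{n}.pkl","wb"))
    z=o["position"][2]-.0345
    c=o["position"][:2]; u=proj(p,[[c[0],c[1],z+.017]])[0]
    c2,f=fitc(p,c,z+.017,.063,1); print(n,c2-c,f)
    pol=[(proj(p,circ(c,z+.017,.063)),(0,0,255)),(proj(p,circ((.5148,-.2508),.16,.083)),(0,255,0)),(proj(p,circ((.5148,-.2508),.151,.064)),(255,255,0))]
    crop(p,u,(55,50),7,f"x{n}.png",pol); a.append(cv2.imread(f"x{n}.png"))
h=min(i.shape[0] for i in a); cv2.imwrite("pics/h1.png",cv2.resize(np.hstack([i[:h] for i in a]),(800,370)))
```

```text
t 7.72 p [ 0.5143 -0.2517  0.2039] yawx -63.96 tilt [-0.002   0.0015 -1.    ] q [-37.9  25.3  73.3  -0.   81.5  26. ] F [-0.81 -0.77 -2.44] M [-0.034 -0.006  0.029] w 0.0106
[-0.00068805 -0.03562984  0.00076797]
scene [0.00415162 0.00056479] -14.271801588604774
top [-0.00087575 -0.00264487] -14.864797122374279
```

View pics/h1.png

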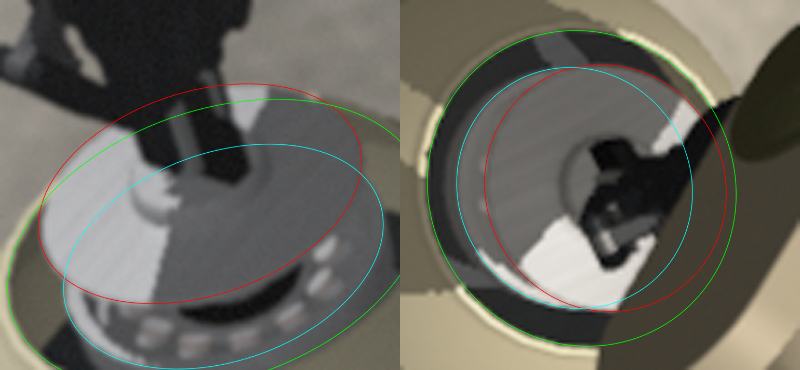

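carry_out:
  plan:
    - [[-0.0006, 0.004, 0.0007], [0, 0, 0], 0.005]
    - [[0, 0.004, 0], [0, 0, 0], 0.005]
    - [[0, 0.003, 0], [0, 0, 0], 0.005]

```text
time_s: 8.2
position: [0.515, -0.2511, 0.1937]
tool_rot: [[0.439, -0.0, 0.899], [-0.899, 0.0, 0.439], [-0.0, -1.0, -0.0]]
ft_force: [-0.1, 0.5, -2.4]
grip_width: 0.0102
```

```bash
python3 -c "
from st import *
o=show(); print(rel([.5148,-.2508,.1815],o))"
```

```text
t 8.2 p [ 0.515  -0.2511  0.1937] yawx -63.97 tilt [-1.e-04  1.e-04 -1.e+00] q [-37.8  25.8  74.3   0.   80.   26.1] F [-0.12  0.49 -2.37] M [ 0.022 -0.012 -0.025] w 0.0102
[-3.36013306e-04  1.22172242e-02 -9.61304510e-05]
```

carry_out:
  plan:
    - [[0, 0.002, 0], [0, 0, 0], 0.005]
    - [[0, 0.002, 0], [0, 0, 0], 0.005]
    - [[0, 0, 0], [0, 0, 0], 0.005]

```text
time_s: 8.57
position: [0.515, -0.2511, 0.1898]
tool_rot: [[0.439, -0.0, 0.899], [-0.899, 0.0, 0.439], [-0.0, -1.0, -0.0]]
ft_force: [0.0, -0.1, -2.0]
grip_width: 0.0104
```

```bash
python3 -c "
from st import *
o=show(); print(rel([.5148,-.2508,.1815],o))"
```

```text
t 8.57 p [ 0.515  -0.2511  0.1898] yawx -63.97 tilt [-1.e-04  1.e-04 -1.e+00] q [-37.8  25.9  74.6  -0.   79.4  26.1] F [ 0.04 -0.13 -2.02] M [ 0.003 -0.006  0.036] w 0.0104
[-3.93041637e-04  8.34880989e-03 -7.47141164e-05]
```

carry_out:
  plan:
    - [[0, 0.0015, 0], [0, 0, 0], 0.005]
    - [[0, 0.001, 0], [0, 0, 0], 0.005]
    - [[0, 0, 0], [0, 0, 0], 0.005]

```text
time_s: 8.95
position: [0.5152, -0.2512, 0.188]
tool_rot: [[0.439, 0.001, 0.899], [-0.899, -0.001, 0.439], [0.001, -1.0, 0.0]]
ft_force: [-0.7, 0.0, 2.8]
grip_width: 0.0106
```

```bash
python3 -c "
from st import *
o=show()"
```

```text
t 8.95 p [ 0.5152 -0.2512  0.188 ] yawx -63.97 tilt [ 7.e-04 -6.e-04 -1.e+00] q [-37.8  26.   74.8   0.   79.1  26.1] F [-0.72  0.04  2.78] M [0.13  0.105 0.02 ] w 0.0106
```

carry_out:
  plan:
    - [[0, 0, 0], [0, -6, 0], 0.005]
    - [[0, 0, 0], [0, -6, 0], 0.005]
    - [[0, 0, 0], [0, 0, 0], 0.005]

```text
time_s: 9.32
position: [0.515, -0.2511, 0.1872]
tool_rot: [[0.615, -0.0, 0.788], [-0.788, 0.0, 0.615], [-0.001, -1.0, -0.0]]
ft_force: [-0.4, 0.1, -3.1]
grip_width: 0.0105
```

```bash
python3 -c "
from st import *
o=show()"
```

```text
t 9.32 p [ 0.515  -0.2511  0.1872] yawx -52.02 tilt [-4.e-04  4.e-04 -1.e+00] q [-37.8  26.1  74.9   0.   79.1  14.2] F [-0.36  0.09 -3.06] M [-0.037  0.048  0.065] w 0.0105
```

carry_out:
  plan:
    - [[0, 0.0015, 0], [0, 0, 0], 0.005]
    - [[0, 0.0015, 0], [0, 0, 0], 0.005]
    - [[0, 0, 0], [0, 0, 0], 0.005]

```text
time_s: 9.7
position: [0.515, -0.2511, 0.1842]
tool_rot: [[0.616, -0.0, 0.788], [-0.788, 0.0, 0.616], [-0.0, -1.0, -0.0]]
ft_force: [0.1, -0.4, -2.7]
grip_width: 0.0103
```

```bash
python3 -c "
from st import *
o=show()"
```

```text
t 9.7 p [ 0.515  -0.2511  0.1842] yawx -52.0 tilt [-3.e-04  3.e-04 -1.e+00] q [-37.8  26.2  75.2   0.   78.6  14.2] F [ 0.08 -0.38 -2.65] M [ 0.003 -0.    -0.007] w 0.0103
```

carry_out:
  plan:
    - [[0, 0.0015, 0], [0, 0, 0], 0.005]
    - [[0, 0.001, 0], [0, 0, 0], 0.005]
    - [[0, 0, 0], [0, 0, 0], 0.005]

```text
time_s: 10.07
position: [0.515, -0.2511, 0.1818]
tool_rot: [[0.616, -0.0, 0.788], [-0.788, 0.0, 0.616], [-0.0, -1.0, -0.0]]
ft_force: [-0.2, -0.2, -3.6]
grip_width: 0.0103
```

```bash
python3 -c "
from st import *
o=show()"
```

```text
t 10.07 p [ 0.515  -0.2511  0.1818] yawx -51.97 tilt [-2.e-04  1.e-04 -1.e+00] q [-37.8  26.3  75.4  -0.   78.3  14.2] F [-0.21 -0.22 -3.62] M [-0.043  0.018  0.01 ] w 0.0103
```

carry_out:
  plan:
    - [[0, 0.001, 0], [0, 0, 0], 0.005]
    - [[0, 0.0007, 0], [0, 0, 0], 0.005]
    - [[0, 0, 0], [0, 0, 0], 0.005]

```text
time_s: 10.45
position: [0.5152, -0.2512, 0.1813]
tool_rot: [[0.616, 0.001, 0.788], [-0.788, -0.001, 0.616], [0.002, -1.0, 0.0]]
ft_force: [-2.6, 1.3, 3.8]
grip_width: 0.0103
```

```bash
python3 -c "
from st import *
o=show()"
```

```text
t 10.45 p [ 0.5152 -0.2512  0.1813] yawx -51.97 tilt [ 0.0012 -0.001  -1.    ] q [-37.8  26.3  75.5   0.   78.1  14.1] F [-2.59  1.34  3.75] M [ 0.268  0.363 -0.021] w 0.0103
```

carry_out:
  plan:
    - [[-0.0005, 0, 0], [0, 0, 0], 0.005]
    - [[0, -0.0003, 0], [0, -6, 0], 0.005]
    - [[0, -0.0003, 0], [0, -6, 0], 0.005]
    - [[0, 0, 0], [0, 0, 0], 0.005]

```text
time_s: 10.95
position: [0.5151, -0.251, 0.182]
tool_rot: [[0.767, 0.002, 0.641], [-0.641, -0.002, 0.767], [0.002, -1.0, -0.0]]
ft_force: [-0.9, 0.8, 6.5]
grip_width: 0.0104
```

```bash
python3 -c "
from st import *
o=show()"
```

```text
t 10.95 p [ 0.5151 -0.251   0.182 ] yawx -39.9 tilt [ 0.0018 -0.0016 -1.    ] q [-37.8  26.3  75.5  -0.   78.1   2.1] F [-0.89  0.76  6.54] M [0.112 0.211 0.103] w 0.0104
```

carry_out:
  plan:
    - [[0, -0.0006, 0], [0, -6, 0], 0.005]
    - [[0, -0.0004, 0], [0, -6, 0], 0.005]
    - [[0, 0, 0], [0, 0, 0], 0.005]

```text
time_s: 11.32
position: [0.515, -0.251, 0.1828]
tool_rot: [[0.883, 0.001, 0.469], [-0.469, -0.001, 0.883], [0.002, -1.0, -0.001]]
ft_force: [-0.1, 1.2, 5.4]
grip_width: 0.0105
```

```bash
python3 -c "
from st import *
o=show()"
```

```text
t 11.32 p [ 0.515  -0.251   0.1828] yawx -27.94 tilt [ 0.0014 -0.0014 -1.    ] q [-37.8  26.2  75.4  -0.   78.3  -9.9] F [-0.14  1.16  5.45] M [0.1   0.239 0.029] w 0.0105
```

carry_out:
  plan:
    - [[0, -0.0005, 0], [0, -6, 0], 0.005]
    - [[0, -0.0005, 0], [0, -6, 0], 0.005]
    - [[0, 0, 0], [0, 0, 0], 0.005]

```text
time_s: 11.7
position: [0.5149, -0.2509, 0.1835]
tool_rot: [[0.961, 0.001, 0.276], [-0.276, -0.001, 0.961], [0.001, -1.0, -0.001]]
ft_force: [-0.9, 0.1, 5.3]
grip_width: 0.0104
```

```bash
python3 -c "
from st import *
o=show()"
```

```text
t 11.7 p [ 0.5149 -0.2509  0.1835] yawx -16.05 tilt [ 9.e-04 -1.e-03 -1.e+00] q [-37.8  26.2  75.3  -0.   78.4 -21.8] F [-0.89  0.08  5.29] M [ 0.132  0.322 -0.035] w 0.0104
```

carry_out:
  plan:
    - [[0, -0.0005, 0], [0, -6, 0], 0.005]
    - [[0, -0.0004, 0], [0, -6, 0], 0.005]
    - [[0, 0, 0], [0, 0, 0], 0.005]

```text
time_s: 12.08
position: [0.515, -0.251, 0.1843]
tool_rot: [[0.997, 0.001, 0.072], [-0.072, -0.001, 0.997], [0.001, -1.0, -0.001]]
ft_force: [-0.6, -0.0, 4.3]
grip_width: 0.0107
```

```bash
python3 -c "
from st import *
o=show()"
```

```text
t 12.07 p [ 0.515  -0.251   0.1843] yawx -4.12 tilt [ 0.001 -0.001 -1.   ] q [-37.8  26.2  75.2  -0.   78.5 -33.7] F [-0.65 -0.05  4.35] M [-0.016  0.266 -0.032] w 0.0107
```

carry_out:
  plan:
    - [[0, -0.0003, 0], [0, -6, 0], 0.005]
    - [[0, 0, 0], [0, 0, 0], 0.005]

```text
time_s: 12.32
position: [0.515, -0.2509, 0.1846]
tool_rot: [[0.999, 0.001, -0.033], [0.033, -0.001, 0.999], [0.001, -1.0, -0.001]]
ft_force: [-0.7, -1.1, 7.0]
grip_width: 0.0103
```

```bash
python3 -c "
from st import *
o=show()"
```

```text
t 12.32 p [ 0.515  -0.2509  0.1846] yawx 1.88 tilt [ 9.e-04 -9.e-04 -1.e+00] q [-37.8  26.1  75.2  -0.   78.6 -39.7] F [-0.73 -1.05  7.01] M [0.042 0.293 0.022] w 0.0103
```

carry_out:
  plan:
    - [[0, -0.0007, 0], [0, -6, 0], 0.005]
    - [[0, 0, 0], [0, 0, 0], 0.005]

```text
time_s: 12.58
position: [0.5151, -0.251, 0.185]
tool_rot: [[0.991, 0.001, -0.136], [0.136, -0.001, 0.991], [0.001, -1.0, -0.001]]
ft_force: [0.5, -0.9, 3.8]
grip_width: 0.0103
```

```bash
python3 -c "
from st import *
o=show()"
```

```text
t 12.57 p [ 0.5151 -0.251   0.185 ] yawx 7.83 tilt [ 1.1e-03 -8.0e-04 -1.0e+00] q [-37.8  26.1  75.2   0.   78.6 -45.6] F [ 0.53 -0.86  3.78] M [-0.047 -0.125  0.04 ] w 0.0103
```

carry_out:
  plan:
    - [[0, -0.0003, 0], [0, -6, 0], 0.005]
    - [[0, 0, 0], [0, 0, 0], 0.005]

```text
time_s: 12.82
position: [0.5148, -0.2508, 0.1849]
tool_rot: [[0.971, -0.0, -0.239], [0.239, 0.0, 0.971], [-0.0, -1.0, 0.0]]
ft_force: [-0.4, -0.4, 2.1]
grip_width: 0.0102
```

```bash
python3 -c "
from st import *
o=show()"
```

```text
t 12.82 p [ 0.5148 -0.2508  0.1849] yawx 13.8 tilt [-1.e-04  1.e-04 -1.e+00] q [-37.8  26.2  75.2  -0.   78.7 -51.6] F [-0.41 -0.38  2.11] M [-0.003 -0.026  0.042] w 0.0102
```

carry_out:
  plan:
    - [[0, 0.0008, 0], [0, 0, 0], 0.005]
    - [[0, 0, 0], [0, 0, 0], 0.005]

```text
time_s: 13.08
position: [0.5148, -0.2508, 0.1846]
tool_rot: [[0.971, 0.0, -0.239], [0.239, -0.0, 0.971], [0.0, -1.0, -0.0]]
ft_force: [-0.7, 0.3, 5.2]
grip_width: 0.0101
```

```bash
python3 -c "
from st import *
o=show()"
```

```text
t 13.07 p [ 0.5148 -0.2508  0.1846] yawx 13.84 tilt [ 4.e-04 -4.e-04 -1.e+00] q [-37.8  26.1  75.2  -0.   78.6 -51.7] F [-0.68  0.32  5.23] M [0.071 0.083 0.031] w 0.0101
```

carry_out:
  plan:
    - [[0, 0, 0], [0, -5, 0], 0.005]
    - [[0, 0, 0], [0, 0, 0], 0.005]

```text
time_s: 13.32
position: [0.5143, -0.2504, 0.1836]
tool_rot: [[0.946, -0.002, -0.323], [0.323, 0.001, 0.946], [-0.001, -1.0, 0.002]]
ft_force: [-1.5, 1.1, -2.3]
grip_width: 0.0105
```

```bash
python3 -c "
from st import *
o=show()"
```

```text
t 13.32 p [ 0.5143 -0.2504  0.1836] yawx 18.86 tilt [-0.0018  0.0011 -1.    ] q [-37.8  26.2  75.3  -0.   78.6 -56.7] F [-1.46  1.08 -2.27] M [0.119 0.2   0.082] w 0.0105
```

carry_out:
  plan:
    - [[0, 0.0015, 0], [0, -3, 0], 0.005]
    - [[0, 0.0015, 0], [0, 0, 0], 0.005]
    - [[0, 0, 0], [0, 0, 0], 0.005]

```text
time_s: 13.7
position: [0.5143, -0.2504, 0.1805]
tool_rot: [[0.928, -0.002, -0.373], [0.373, 0.001, 0.928], [-0.001, -1.0, 0.002]]
ft_force: [-1.4, 0.1, -4.0]
grip_width: 0.0103
```

```bash
python3 -c "
from st import *
o=show()"
```

```text
t 13.7 p [ 0.5143 -0.2504  0.1805] yawx 21.9 tilt [-0.0017  0.0012 -1.    ] q [-37.8  26.4  75.6  -0.   78.2 -59.7] F [-1.36  0.06 -3.97] M [0.146 0.286 0.04 ] w 0.0103
```

carry_out:
  plan:
    - [[0, 0.0015, 0], [0, 0, 0], 0.005]
    - [[0, 0.0015, 0], [0, 0, 0], 0.005]
    - [[0, 0, 0], [0, 0, 0], 0.005]

```text
time_s: 14.08
position: [0.5149, -0.2508, 0.1781]
tool_rot: [[0.927, 0.0, -0.375], [0.375, -0.0, 0.927], [0.0, -1.0, -0.0]]
ft_force: [-0.4, -0.8, -3.1]
grip_width: 0.0104
```

```bash
python3 -c "
from st import *
o=show()"
```

```text
t 14.07 p [ 0.5149 -0.2508  0.1781] yawx 22.01 tilt [ 4.e-04 -1.e-04 -1.e+00] q [-37.8  26.5  75.8   0.   77.7 -59.8] F [-0.39 -0.8  -3.14] M [ 0.034  0.019 -0.007] w 0.0104
```

carry_out:
  plan:
    - [[0, 0.0015, 0], [0, 0, 0], 0.005]
    - [[0, 0.0015, 0], [0, 0, 0], 0.005]
    - [[0, 0, 0], [0, 0, 0], 0.005]

```text
time_s: 14.45
position: [0.5149, -0.2509, 0.1756]
tool_rot: [[0.927, 0.001, -0.375], [0.375, -0.0, 0.927], [0.0, -1.0, -0.001]]
ft_force: [-0.7, -0.2, 0.8]
grip_width: 0.0099
```

```bash
python3 -c "
from st import *
o=show()"
```

```text
t 14.45 p [ 0.5149 -0.2509  0.1756] yawx 22.03 tilt [ 6.e-04 -5.e-04 -1.e+00] q [-37.8  26.6  76.    0.   77.3 -59.8] F [-0.71 -0.24  0.81] M [ 0.12   0.06  -0.003] w 0.0099
```

carry_out:
  plan:
    - [[0, 0.0012, 0], [0, 0, 0], 0.005]
    - [[0, 0, 0], [0, 4, 0], 0.005]
    - [[0, 0, 0], [0, 6, 0], 0.005]
    - [[0, 0, 0], [0, 0, 0], 0.005]

```text
time_s: 14.95
position: [0.5151, -0.2509, 0.1745]
tool_rot: [[0.978, 0.001, -0.209], [0.209, -0.001, 0.978], [0.001, -1.0, -0.001]]
ft_force: [0.9, 0.2, 2.5]
grip_width: 0.0104
```

```bash
python3 -c "
from st import *
o=show()"
```

```text
t 14.95 p [ 0.5151 -0.2509  0.1745] yawx 12.08 tilt [ 1.2e-03 -7.0e-04 -1.0e+00] q [-37.8  26.7  76.1   0.   77.1 -49.9] F [0.91 0.24 2.49] M [ 0.057 -0.153 -0.075] w 0.0104
```

carry_out:
  plan:
    - [[0, 0.0002, 0], [0, 6, 0], 0.005]
    - [[0, 0.0002, 0], [0, 6, 0], 0.005]
    - [[0, 0, 0], [0, 0, 0], 0.005]

```text
time_s: 15.32
position: [0.515, -0.2509, 0.174]
tool_rot: [[1.0, 0.001, -0.003], [0.003, -0.001, 1.0], [0.001, -1.0, -0.001]]
ft_force: [0.2, 0.7, 2.3]
grip_width: 0.0105
```

```bash
python3 -c "
from st import *
o=show()"
```

```text
t 15.32 p [ 0.515  -0.2509  0.174 ] yawx 0.18 tilt [ 1.e-03 -6.e-04 -1.e+00] q [-37.8  26.7  76.2   0.   77.1 -38. ] F [0.23 0.73 2.32] M [ 0.058 -0.118 -0.068] w 0.0105
```

carry_out:
  plan:
    - [[0, 0.0003, 0], [0, 6, 0], 0.005]
    - [[0, 0.0003, 0], [0, 6, 0], 0.005]
    - [[0, 0.0002, 0], [0, 6, 0], 0.005]
    - [[0, 0, 0], [0, 0, 0], 0.005]

```text
time_s: 15.82
position: [0.515, -0.251, 0.1732]
tool_rot: [[0.952, 0.001, 0.305], [-0.305, -0.001, 0.952], [0.001, -1.0, -0.0]]
ft_force: [-0.1, -0.7, 4.5]
grip_width: 0.0106
```

```bash
python3 -c "
from st import *
o=show()"
```

```text
t 15.82 p [ 0.515  -0.251   0.1732] yawx -17.76 tilt [ 9.e-04 -8.e-04 -1.e+00] q [-37.8  26.7  76.2  -0.   77.  -20.1] F [-0.08 -0.71  4.52] M [-0.085 -0.13  -0.066] w 0.0106
```

carry_out:
  plan:
    - [[0, 0.0001, 0], [0, 6, 0], 0.005]
    - [[0, 0.0001, 0], [0, 6, 0], 0.005]
    - [[0, 0.0001, 0], [0, 6, 0], 0.005]
    - [[0, 0, 0], [0, 0, 0], 0.005]

```text
time_s: 16.32
position: [0.515, -0.2509, 0.1729]
tool_rot: [[0.811, 0.001, 0.585], [-0.585, -0.001, 0.811], [0.001, -1.0, -0.0]]
ft_force: [-1.2, 0.2, 4.4]
grip_width: 0.0101
```

```bash
python3 -c "
from st import *
o=show()"
```

```text
t 16.32 p [ 0.515  -0.2509  0.1729] yawx -35.77 tilt [ 8.e-04 -7.e-04 -1.e+00] q [-37.8  26.8  76.3  -0.   76.9  -2. ] F [-1.17  0.21  4.43] M [-0.027 -0.082 -0.105] w 0.0101
```

carry_out:
  plan:
    - [[0, 0.0001, 0], [0, 5, 0], 0.005]
    - [[0, 0.0001, 0], [0, 5, 0], 0.005]
    - [[0, 0, 0], [0, 0, 0], 0.005]

```text
time_s: 16.7
position: [0.515, -0.251, 0.1728]
tool_rot: [[0.698, 0.001, 0.716], [-0.716, -0.001, 0.698], [0.001, -1.0, 0.0]]
ft_force: [-0.0, -0.8, 5.1]
grip_width: 0.0103
```

```bash
python3 -c "
from st import *
o=show()"
```

```text
t 16.7 p [ 0.515  -0.251   0.1728] yawx -45.76 tilt [ 8.e-04 -8.e-04 -1.e+00] q [-37.8  26.8  76.3  -0.   76.9   7.9] F [-0.02 -0.77  5.07] M [-0.075 -0.071 -0.157] w 0.0103
```

carry_out:
  plan:
    - [[0, 0, 0], [0, 4, 0], 0.005]
    - [[0, 0, 0], [0, 0, 0], 0.005]

```text
time_s: 16.95
position: [0.515, -0.251, 0.1728]
tool_rot: [[0.646, 0.001, 0.763], [-0.763, -0.001, 0.646], [0.001, -1.0, 0.0]]
ft_force: [-0.2, -0.2, 4.7]
grip_width: 0.0104
```

```bash
python3 -c "
from st import *
o=show(); print(o['joint_efforts'])"
```

```text
t 16.95 p [ 0.515  -0.251   0.1728] yawx -49.74 tilt [ 8.e-04 -8.e-04 -1.e+00] q [-37.8  26.8  76.3  -0.   76.9  11.9] F [-0.22 -0.22  4.69] M [-0.075 -0.018 -0.093] w 0.0104
[ 1.24399429e-01 -4.50825334e+01 -2.00343812e+01  1.45827688e-02
  9.06687160e-02  2.03538858e-01]
```

carry_out:
  plan:
    - [[0, 0, 0], [0, 4, 0], 0.005]
    - [[0, 0, 0], [0, 0, 0], 0.005]

```text
time_s: 17.2
position: [0.515, -0.251, 0.1728]
tool_rot: [[0.591, 0.001, 0.806], [-0.806, -0.001, 0.591], [0.001, -1.0, 0.0]]
ft_force: [0.4, 0.2, 4.4]
grip_width: 0.0102
```

```bash
python3 -c "
from st import *
o=show(); print(o['joint_efforts'][5])"
```

```text
t 17.2 p [ 0.515  -0.251   0.1728] yawx -53.75 tilt [ 9.e-04 -8.e-04 -1.e+00] q [-37.8  26.8  76.3  -0.   76.9  15.9] F [0.44 0.18 4.45] M [-0.106 -0.028 -0.066] w 0.0102
0.21208778489381075
```

carry_out:
  plan:
    - [[0, 0, 0], [0, 3, 0], 0.005]
    - [[0, 0, 0], [0, 0, 0], 0.005]

```text
time_s: 17.45
position: [0.515, -0.251, 0.1728]
tool_rot: [[0.549, 0.001, 0.836], [-0.836, -0.001, 0.549], [0.001, -1.0, 0.0]]
ft_force: [-0.2, 0.5, 4.8]
grip_width: 0.0104
```

```bash
python3 -c "
from st import *
o=show(); print(o['joint_efforts'][5])"
```

```text
t 17.45 p [ 0.515  -0.251   0.1728] yawx -56.73 tilt [ 8.e-04 -9.e-04 -1.e+00] q [-37.8  26.8  76.3  -0.   76.9  18.9] F [-0.22  0.46  4.83] M [-0.101 -0.039 -0.05 ] w 0.0104
0.18924408126622438
```

carry_out:
  plan:
    - [[0, 0, 0], [0, 3, 0], 0.005]
    - [[0, 0, 0], [0, 0, 0], 0.005]

```text
time_s: 17.7
position: [0.5149, -0.2508, 0.1728]
tool_rot: [[0.504, 0.001, 0.864], [-0.864, -0.001, 0.504], [0.001, -1.0, 0.0]]
ft_force: [-0.4, 0.0, 5.6]
grip_width: 0.0107
```

```bash
python3 -c "
from st import *
from h import *
o=show(); print(o['joint_efforts'][5])
p=env.get_image('scene'); crop(p,(105,300),(55,50),7,'pics/w1.png')"
```

```text
t 17.7 p [ 0.5149 -0.2508  0.1728] yawx -59.71 tilt [ 7.e-04 -7.e-04 -1.e+00] q [-37.8  26.8  76.3  -0.   76.9  21.9] F [-0.43  0.    5.62] M [-0.017 -0.026  0.034] w 0.0107
0.2851022779941559
```

View pics/w1.png

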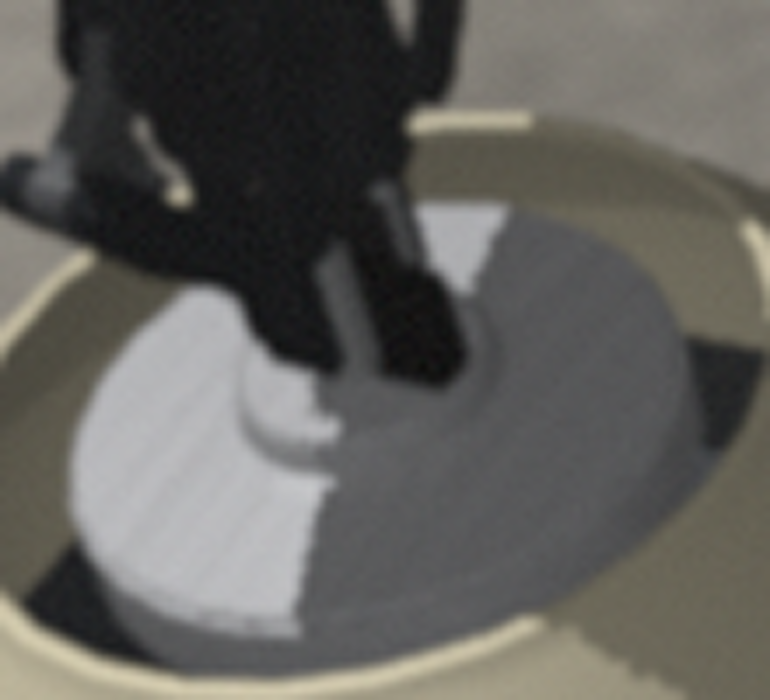

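carry_out:
  plan:
    - [[0, 0, 0], [0, 2, 0], 0.005]
    - [[0, 0, 0], [0, 0, 0], 0.005]

```text
time_s: 18.0
position: [0.5149, -0.2508, 0.1728]
tool_rot: [[0.475, 0.001, 0.88], [-0.88, -0.001, 0.475], [0.001, -1.0, 0.0]]
ft_force: [-0.1, 1.0, 5.6]
grip_width: 0.0105
```

```bash
python3 -c "
from st import *
o=show(); print(o['joint_efforts'][5])"
```

```text
t 18.0 p [ 0.5149 -0.2508  0.1728] yawx -61.66 tilt [ 5.e-04 -8.e-04 -1.e+00] q [-37.8  26.8  76.3  -0.   76.9  23.9] F [-0.12  0.97  5.6 ] M [0.039 0.033 0.489] w 0.0105
0.5815952830016613
```

carry_out:
  plan:
    - [[0, -0.001, 0], [0, 0, 0], 0.005]
    - [[0, 0, 0], [0, 0, 0], 0.045]
    - [[0, 0, 0], [0, 0, 0], 0.045]
    - [[0, 0, 0], [0, 0, 0], 0.045]
    - [[0, 0, 0], [0, 0, 0], 0.045]

```text
time_s: 18.62
position: [0.5147, -0.2507, 0.1733]
tool_rot: [[0.47, -0.0, 0.883], [-0.883, 0.0, 0.47], [-0.0, -1.0, -0.0]]
ft_force: [-0.7, 0.3, 0.5]
grip_width: 0.0448
```

```bash
python3 -c "
from st import *
o=show(); print(o['joint_efforts'][5])"
```

```text
t 18.62 p [ 0.5147 -0.2507  0.1733] yawx -61.96 tilt [-1.e-04  1.e-04 -1.e+00] q [-37.8  26.7  76.2   0.   77.1  24.1] F [-0.73  0.29  0.5 ] M [ 0.039 -0.01  -0.004] w 0.0448
-0.003525732972775586
```

Released cleanly. Rise and move aside for a look.

carry_out:
  plan:
    - [[0, -0.02, 0], [0, 0, 0], 0.045]
    - [[0, -0.04, 0], [0, 0, 0], 0.045]
    - [[0, -0.04, 0], [0, 0, 0], 0.045]
    - [[0, -0.03, 0], [0, 0, 0], 0.045]
    - [[-0.04, 0, 0], [0, 0, 0], 0.045]
    - [[-0.05, 0, 0], [0, 0, 0], 0.045]
    - [[-0.05, 0, 0], [0, 0, 0], 0.045]
    - [[-0.03, 0, 0], [0, 0, 0], 0.045]

```text
time_s: 19.62
position: [0.4337, -0.0989, 0.3037]
tool_rot: [[0.471, 0.001, 0.882], [-0.882, -0.0, 0.471], [0.0, -1.0, 0.0]]
ft_force: [1.2, -0.9, 0.2]
grip_width: 0.0448
```

Run:
```python
from st import *
from h import *
o=show(); a=[]
P0=pickle.load(open("p0.pkl","rb"))
c=(.5149,-.2508)
for n in("scene","top"):
    p=env.get_image(n); cv2.imwrite(f"pics/full_{n}.png",p["image"][:,:,::-1])
    for z in (.138,.142,.147): print(n,z,fitc(p,c,z+.017,.063,1))
    u=proj(p,[[c[0],c[1],.155]])[0]
    crop(p,u,(50,45),8,f"x{n}.png",[(proj(p,circ(c,.155,.063)),(0,0,255))]); a.append(cv2.imread(f"x{n}.png"))
h=min(i.shape[0] for i in a); cv2.imwrite("pics/e1.png",cv2.resize(np.hstack([i[:h] for i in a]),(800,360)))
```

```text
t 19.62 p [ 0.4337 -0.0989  0.3037] yawx -61.92 tilt [ 5.e-04 -1.e-04 -1.e+00] q [-28.2   8.3  81.3   0.   90.4  33.7] F [ 1.22 -0.87  0.18] M [ 0.019 -0.03  -0.018] w 0.0448
scene 0.138 (array([ 0.51589404, -0.25111118]), np.float64(-35.442693544466934))
scene 0.142 (array([ 0.52064159, -0.25223719]), np.float64(-34.701471641242954))
scene 0.147 (array([ 0.52891543, -0.25376563]), np.float64(-34.163721284917045))
top 0.138 (array([ 0.51437496, -0.25027352]), np.float64(-54.70537048622643))
top 0.142 (array([ 0.51427284, -0.24809442]), np.float64(-55.05236125066315))
top 0.147 (array([ 0.51426629, -0.2455907 ]), np.float64(-55.32726881653054))
```

View pics/e1.png

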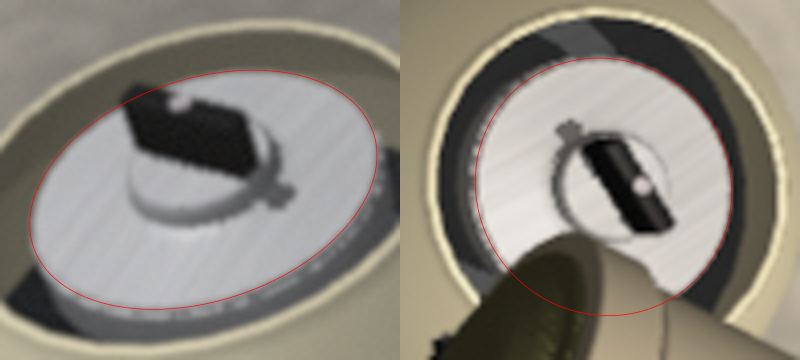

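View pics/full_scene.png

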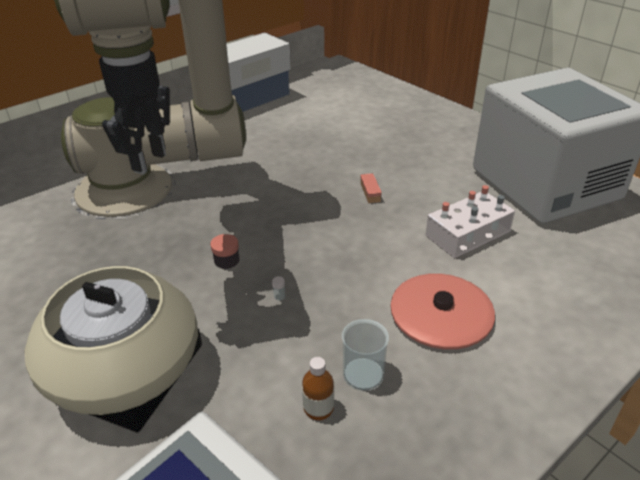

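carry_out:
  plan:
    - [[0, 0, 0], [0, 0, 0], 0.045]
    - [[0, 0, 0], [0, 0, 0], 0.045]

```text
time_s: 19.98
position: [0.4353, -0.1015, 0.3031]
tool_rot: [[0.469, -0.0, 0.883], [-0.883, 0.0, 0.469], [-0.0, -1.0, -0.0]]
ft_force: [0.1, -0.4, 0.6]
grip_width: 0.0448
```

```bash
python3 -c "
from st import *
show(); print(env.close_job())"
```

```text
t 19.98 p [ 0.4353 -0.1015  0.3031] yawx -62.01 tilt [-3.e-04  0.e+00 -1.e+00] q [-28.4   8.5  81.1  -0.   90.4  33.7] F [ 0.09 -0.39  0.61] M [0.017 0.02  0.021] w 0.0448
the job is handed in; nothing more can be done
None
```

The rotor cover is screwed fully down and snug on the centrifuge rotor, and I handed the job in at about 20 s of the 67 s allowed.

- **Setting it on:** I gripped the cover by its bar and set it level on the spindle, where it first touched at about 18.5 mm above the hub, on the ribs.
- **Backing off:** I turned it anticlockwise under a press of about 5–9 N, briefly a little over the advised 8 N. It left the ribs, rode up the flights from about 12 to 15 mm, then dropped into its thread start after about 83° of backing. I let it down to about 6 mm.
- **Screwing down:** I turned it clockwise about 84° (1.46 rad). It drew down to about 3.3 mm, and the moment rose sharply to 0.49 N m, so I stopped and let go.

**Last checks:** Both cameras agree, to about 1.5 mm, with the cover lying level and centred on the spindle at about 3 mm above the hub. The arm is clear of everything, and the other things on the bench look unmoved in the scene picture.

**One disagreement:** While screwing down, before the stop, the wrist moment read slightly negative (-0.05 to -0.16 N m). The last joint's torque read about +0.2 N m over the final part of that. Both rose together at the stop.

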